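# Roll the forming bar onto the bend line

### The job

Make the copper sheet ready for bending: with the fingertips on top of the thicker of the two steel bars that lie on it, roll that bar across the sheet until it lies right along the scribed bend line, with the line under the middle of the bar at both of its ends. Only roll it from above: do not grip, lift or slide it, and leave the thinner bar and all the other tools where they are. Then take the hand away.

Things in the scene. Friction and masses are not known exactly. Their poses are not given: they have to be found in the camera images.
- sheet: the copper sheet, 220 mm (its x) by 360 mm (its y) by 2 mm, lying on a black rubber bench mat 250 by 400 by 3 mm; both stay put. Origin: centre of the mat's underside, on the bench top; z up. The copper's upper face is 5 mm above the bench. The bend line is a thin dark line (3 mm wide, flush) that runs the full 220 mm across the middle of the copper, along the sheet's x axis at its y = 0
- line_mid (a point): middle point of the bend line, on the copper's upper face; axes as the sheet's (the line runs along x)
- thick_bar: the thicker bar: steel tube, 45 mm outer diameter, 150 mm long, 0.3 to 0.65 kg, its top 50 mm above the bench. Origin: middle of its axis, 27.5 mm above the bench; x along the tube; y and z turn as it rolls. Starts 55 to 100 mm to either side of the line, parallel to it within 1.5 degrees. Rolls half as far as a fingertip drawn across its top (so use several strokes), keeps its direction, stays where left
- end_a (a point): centre of the thick bar's end face at its +x end (75 mm from the middle, on the axis)
- end_b (a point): centre of the thick bar's end face at its -x end (75 mm from the middle, on the axis)
- thin_bar: the thinner bar, a solid steel rod 20 mm in diameter and 150 mm long, lying on the copper on the other side of the line; to be left alone. Origin: middle of its axis, 15 mm above the bench; x along the rod
- scriber: brass scriber with a steel point, 8 mm thick, about 135 mm long, lying on the copper near its +y edge; to be left alone. Origin: under its middle
- bench_block: small steel bench block 60 by 34 by 16 mm lying on the copper near its -y edge; to be left alone. Origin: centre of its underside
- mallet: rawhide mallet with a wooden handle, about 260 mm long, 44 mm high, lying on the bench; to be left alone. Origin: under its middle
- pliers: pliers with dark red handles, 160 mm long, lying on the bench; to be left alone. Origin: under the rivet
- doming_block: 60 mm steel cube with round hollows, standing on the bench; to be left alone. Origin: centre of its underside
- stone_dish: small round steel dish, 96 mm wide and 20 mm high, with polished stones; to be left alone. Origin: centre of its underside
There are look-alikes about, which are no part of the job. Leave any turquoise or yellow look-alike of the thick_bar alone.

How it is judged:
By the outcome, as a careful person would: the job done as asked, in the order asked, and still so for the second after the job is handed in, with the robot touching nothing.
It also fails if it takes over 58 s, if anything falls off the work surface, if the arm or the gripper's body presses on something with over 40 N, if the wrist force passes 120 N, or if a joint passes its speed limit or range.

### The arm

A 6-joint arm with a two-finger parallel gripper is mounted at the origin on the work surface. World frame = base frame: x ahead of the robot, y to its left, z up, the work surface at z = 0. Lengths are in m, angles in degrees, forces in N, time in s.
With the tool pointing down it reaches from about 0.4 to 0.825 m from the base axis. Payload 7 kg.
Tool frame: the origin (TCP) lies at the very end of the fingers, on their centre line; the grasp point (between the pads) lies 19 mm behind it (r.hold_point_z is the distance from the TCP to the grasp point, in m); x points along the fingers, y is the direction in which the jaws open and shut, and the axes are right-handed (so a half turn about x gives the same grasp; the last joint's range is limited). The gripper opens to 88 mm and grips with 3 to 60 N. Pads are 19 mm wide; open, the fingers measure 130 mm over their backs; the gripper's body (78 mm by 193 mm) begins 47 mm behind the grasp point.
Start: joints at [-55.514, 20.546, 0.682, 0, -70.136, -16.507], TCP at [0.208, -0.642, 0.227] pointing down, gripper open.
Joint ranges: [-176.03, 176.03], [-82.01, 121.73], [-58.28, 71.71], [-173.87, 95.51], [-174.79, -0.11], [-173.66, 173.66]. Speed limits (degrees/s): [136.94, 136.94, 172.46, 180, 180, 180].

### API

Orientations are given as [roll, pitch, yaw] about the fixed x, y, z axes, in that order (R = Rz(yaw) Ry(pitch) Rx(roll)).
In Python, from plant import r gives the robot as it stands. The module is installed in compiled form; this text tells all that it offers.
- The arm moves only by the shell command python3 -m creep 'ROWS' [FORCE]. ROWS is JSON, a list of rows, each a list of 7 numbers: the turn, a rotation vector about the tool's x, y, z in rad, then the shift along the tool's x, y, z in cm, then the opening in per cent of the stroke, from 0 (shut) to 100 (fully open). In form: [[rx, ry, rz, x, y, z, fingers], ...]. A call has 1 to 8 rows; each row shifts and turns the commanded pose from where the row before left it, along the tool's axes as they then stand; what a row does not reach is not made up. A row lasts 1/10 s, in which the tool goes at most 50 mm and 8.59 degrees, less where a joint would pass 70% of its speed; a pose out of reach is approached as far as the arm can. A call is refused whole if a number of a shift passes 5 or a number of a turn 0.15, either way. A call with a gripper value outside its range is refused whole. The fingers move at their own pace and stop on an object; FORCE is the grip in N (left out, the last holds). Time passes only in rows, so rows that do not move let the fingers close. It gives the time, the measured TCP pose, the force and the opening at its end, in the units of the state.
- r.get_state(): the state, without advancing time (a new reading comes with each control period).
- r.capture(name): name is "scene" or "top" or "wrist"; returns (picture, depth): 420x560x3 uint8, blue, green, red; 420x560 float32, m along the optical axis (not along the pixel's ray), 0 where there is no reading.
- r.camera_info(name): a dict with "fovy" (degrees; the focal length in pixels is half the picture's height over the tangent of half this angle, whatever the lens; pixels are square), "cx", "cy" (the principal point, pixels), "camera_from_world" (4x4, takes a point from world to camera coordinates). Camera axes: x right, y down, z forward; pixel columns grow to the right and rows downward; lengths in m; the calibration is good to about 2 mm. A picture is of the moment at which its call begins: read the wrist's pose just before it. camera_info takes no time and is no camera call; for the wrist camera it gives the pose at the moment of the call.
- r.close_job(): hands the job in, once; it reports no verdict.
Trained networks look in the newest picture that a camera, given by its name, has taken for a name from the list of things; names that differ only in an ending like _2 or _b are one class to them, and where a whole thing is asked for, a point or a joint stands for the part that bears it (a point fixed in the world has none). Each returns a list of dicts, best first, with "score" (0 to 1); they miss things now and then, are a little off and sometimes report something else, mostly with a low value. They report only what shows in the picture. A call takes as long as a camera call. They do not tell look-alikes from the thing itself.
- r.look_for(query, camera): "rect" ([left, top, right, bottom] in pixels, round what is visible of it).
- r.masks_of(query, camera): "pixels" (420x560 bool, what is visible of it) and "rect" ([left, top, right, bottom] in pixels, round what is visible of it).
The state is a dict: "time_s": time; "joints": joint angles; "qd": joint speeds; "joint_torque": joint torques, N m; "tcp_pos": TCP position; "eef_rot": TCP orientation; "contact_force": force on the tool from outside, world axes, zero at the start; "moment": the same for the moment, N m; "gripper_width": finger opening in m.
Only numpy, scipy, OpenCV 4.12 (cv2) and the standard library are available. Lean on these libraries where they do the work, as an engineer would, in place of code of your own. Each camera call takes 0.05 s, during which the arm holds its last target. There are 200 camera calls.

## Working session

There is one attempt and no reset: what is moved stays moved. The work goes in short steps, Python scripts to look and compute and a shell command to move; the robot and the scene stay as the last step left them, time stands still between calls to the robot, and variables do not carry over. Pictures are saved under pics/ and viewed, about 8 in all and at most 12, crops included, and the job is handed in when it is done.

```bash
mkdir -p pics
cat > h.py <<'E'
from plant import r
import numpy as np, cv2
def cam(n):
    i=r.camera_info(n); f=210/np.tan(np.radians(i["fovy"])/2); return f,i["cx"],i["cy"],np.linalg.inv(np.array(i["camera_from_world"]))
def pix2plane(n,u,v,z,c=None):
    f,cx,cy,W=c or cam(n); d=W[:3,:3]@np.array([(u-cx)/f,(v-cy)/f,1]); o=W[:3,3]; return o+d*(z-o[2])/d[2]
def cloud(n,depth,c=None):
    f,cx,cy,W=c or cam(n); v,u=np.mgrid[:420,:560]; P=np.stack([(u-cx)/f*depth,(v-cy)/f*depth,depth],-1); return P@W[:3,:3].T+W[:3,3]
E
python3 - <<'E'
from h import *
a,d=r.capture("top"); b,e=r.capture("scene")
np.savez("s0.npz",a=a,d=d,b=b,e=e)
cv2.imwrite("pics/top0.png",a); cv2.imwrite("pics/scene0.png",b)
for n in("top","scene"):
  print(n,{k:v for k,v in r.camera_info(n).items() if k!='camera_from_world'},cam(n)[3][:3,3])
  for q in("thick_bar","thin_bar","sheet"):
    print(q,[(round(x['score'],2),x['rect']) for x in r.look_for(q,n)])
s=r.get_state();print(s)
E
```

```text
top {'fovy': 56.78247748032239, 'cx': 281.4319669531692, 'cy': 205.09393127285117} [0.34857179 0.00223693 1.08375624]
thick_bar [(0.88, [410.3, 252.1, 436.6, 293.0]), (0.71, [264.7, 123.5, 288.3, 185.3]), (0.68, [147.9, 254.1, 205.9, 290.8]), (0.56, [344.1, 203.4, 397.7, 247.0])]
thin_bar [(0.68, [207.1, 123.9, 220.5, 179.1]), (0.64, [267.1, 128.8, 287.5, 183.9])]
sheet [(0.73, [288.7, 157.5, 302.5, 176.4]), (0.56, [165.7, 101.3, 319.7, 210.0])]
scene {'fovy': 55.174139743376415, 'cx': 279.71895435773706, 'cy': 212.7301691796745} [ 0.81110397 -0.50953155  1.03183634]
thick_bar [(0.89, [175.3, 265.7, 230.9, 292.8]), (0.8, [270.2, 128.2, 293.4, 167.0]), (0.73, [231.5, 297.3, 290.3, 325.3]), (0.72, [293.3, 227.8, 339.8, 271.9]), (0.61, [96.8, 264.6, 152.2, 305.3])]
thin_bar [(0.7, [332.1, 198.4, 372.6, 228.2]), (0.51, [172.3, 370.6, 209.6, 413.6])]
sheet [(0.79, [258.4, 172.4, 409.1, 304.2])]
{'time_s': 0.4, 'joints': array([-5.55148086e+01,  2.05540050e+01,  6.76731922e-01, -4.22024097e-03,
       -7.01363969e+01, -1.65067449e+01]), 'qd': array([-0.08604724, -0.04299338,  0.06126093, -0.10782596, -0.0880028 ,
        0.07648093]), 'joint_torque': array([ 3.00875858e-03, -5.81674969e+01,  2.92921525e+01,  6.99343666e+00,
        1.08394457e-02, -7.21475180e-05]), 'tcp_pos': array([ 0.20831027, -0.64196857,  0.22642184]), 'eef_rot': array([ 90.31724153,  89.98576544, 108.29425353]), 'contact_force': array([0.31978499, 0.04679927, 0.58255625]), 'moment': array([0.0405186 , 0.00098686, 0.01548023]), 'gripper_width': 0.0874155492438544}
```

View pics/top0.png

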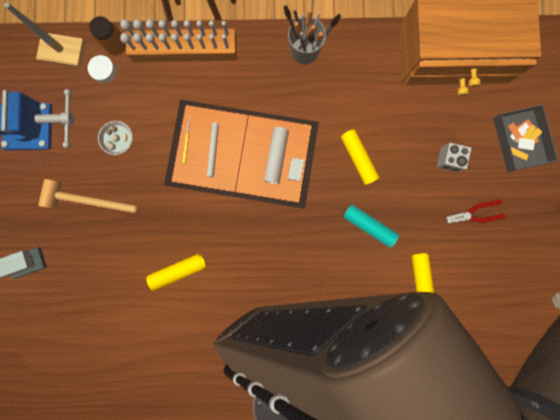

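View pics/scene0.png

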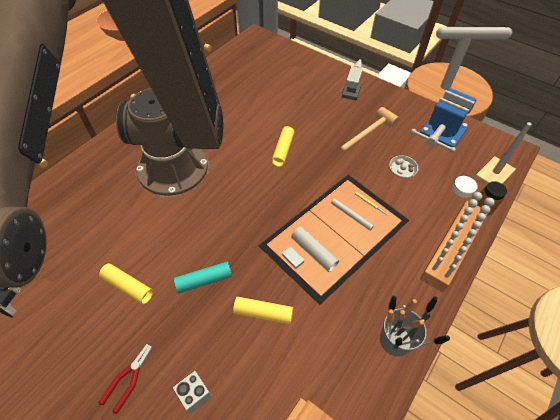

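Top view: the steel thick bar is at about (277,155), the thin rod at (212,150), and the bend line at about (243,152). The look-alikes are yellow at (360,157), (176,272) and (423,273), and turquoise at (371,226). The grey tube on the sheet is the target: it is steel, thicker than the rod, and lies on the copper. Next I'll measure it and take one enlarged crop.

```bash
cat > m.py <<'E'
from h import *
def fit_bar(P,lo=.038,hi=.058,c0=None,rad=.1):
    m=(P[...,2]>lo)&(P[...,2]<hi)&(np.hypot(P[...,0]-c0[0],P[...,1]-c0[1])<rad)
    k,lab,st,ce=cv2.connectedComponentsWithStats(m.astype(np.uint8)); i=1+np.argmax(st[1:,4]); q=P[lab==i]
    rc=cv2.minAreaRect((q[:,:2]*1000).astype(np.float32)); 
    c=q[:,:2].mean(0); w,V=np.linalg.eigh(np.cov(q[:,:2].T)); a=V[:,1]
    return rc,c,np.degrees(np.arctan2(a[1],a[0]))%180,q[:,2].max(),len(q),lab==i
E
python3 - <<'E'
from m import *
s=np.load("s0.npz")
g=pix2plane("top",277,155,.045); print("guess",g)
for n,i,d in(("top","a","d"),("scene","b","e")):
    P=cloud(n,s[d]); rc,c,ang,zt,N,_=fit_bar(P,c0=g); print(n,rc,c,ang,zt,N)
    # mat: dark pixels low z near
    im=s[i].astype(int); b,gr,rr=im[...,0],im[...,1],im[...,2]
    dark=(im.max(-1)<60)&(np.hypot(P[...,0]-g[0],P[...,1]-g[1])<.35)&(P[...,2]<.02)&(P[...,2]>-.01)
    cop=(rr>170)&(gr>80)&(gr<170)&(b<130)&(np.hypot(P[...,0]-g[0],P[...,1]-g[1])<.35)&(P[...,2]<.03)
    k,lab,st,ce=cv2.connectedComponentsWithStats(cv2.morphologyEx(cop.astype(np.uint8),cv2.MORPH_CLOSE,np.ones((7,7)))); j=1+np.argmax(st[1:,4])
    v,u=np.nonzero(lab==j); q=np.array([pix2plane(n,x,y,.005,cam(n))[:2] for x,y in zip(u,v)])*1000
    hull=cv2.convexHull(q.astype(np.float32)); print(" copper",cv2.minAreaRect(hull), "z",np.median(P[cop][:,2]))
cv2.imwrite("pics/crop0.png",cv2.resize(s["a"][95:215,160:325],None,fx=4.5,fy=4.5,interpolation=cv2.INTER_CUBIC))
E
```

```text
guess [0.56142746 0.00873    0.045     ]
top ((562.5889892578125, 11.298969268798828), (41.526607513427734, 150.37901306152344), 79.06495666503906) [0.56249361 0.01136461] 169.039147606269 0.05619472763802169 794Traceback (most recent call last):
  File "<stdin>", line 11, in <module>
  File "h.py", line 4, in cam
    i=r.camera_info(n); f=210/np.tan(np.radians(i["fovy"])/2); return f,i["cx"],i["cy"],np.linalg.inv(np.array(i["camera_from_world"]))
ValueError: time passes only in moves, steps and waits
```

Run:
```python
from m import *
s=np.load("s0.npz")
g=np.array([.5625,.0113])
for n,i,d in(("top","a","d"),("scene","b","e")):
    C=cam(n);P=cloud(n,s[d],C); rc,c,ang,zt,N,_=fit_bar(P,c0=g); print(n,rc,c,ang,zt,N)
    im=s[i].astype(int); b,gr,rr=im[...,0],im[...,1],im[...,2]
    cop=(rr>170)&(gr>80)&(gr<170)&(b<130)&(np.hypot(P[...,0]-g[0],P[...,1]-g[1]-.09)<.25)&(P[...,2]<.03)
    k,lab,st,ce=cv2.connectedComponentsWithStats(cv2.morphologyEx(cop.astype(np.uint8),cv2.MORPH_CLOSE,np.ones((7,7)))); j=1+np.argmax(st[1:,4])
    v,u=np.nonzero(lab==j); q=np.array([pix2plane(n,x,y,.005,C)[:2] for x,y in zip(u,v)])*1000
    print(" copper",cv2.minAreaRect(q.astype(np.float32)),"z",np.median(P[cop][:,2]))
cv2.imwrite("pics/crop0.png",cv2.resize(s["a"][95:215,160:325],None,fx=4.5,fy=4.5,interpolation=cv2.INTER_CUBIC))
```

```text
top ((562.5889892578125, 11.298969268798828), (41.526607513427734, 150.37901306152344), 79.06495666503906) [0.56249361 0.01136461] 169.039147606269 0.05619472763802169 794
 copper ((577.505126953125, 108.95010375976562), (360.0720520019531, 221.20367431640625), 79.67359924316406) z 0.006045082660757095
scene ((559.8668823242188, 8.628833770751953), (42.36049270629883, 151.8545684814453), 78.79931640625) [0.56160628 0.00588797] 169.0098339675813 0.05525955637407787 664
 copper ((560.383056640625, 111.26908874511719), (360.78741455078125, 192.84300231933594), 79.56578063964844) z 0.006471190973465157
```

View pics/crop0.png

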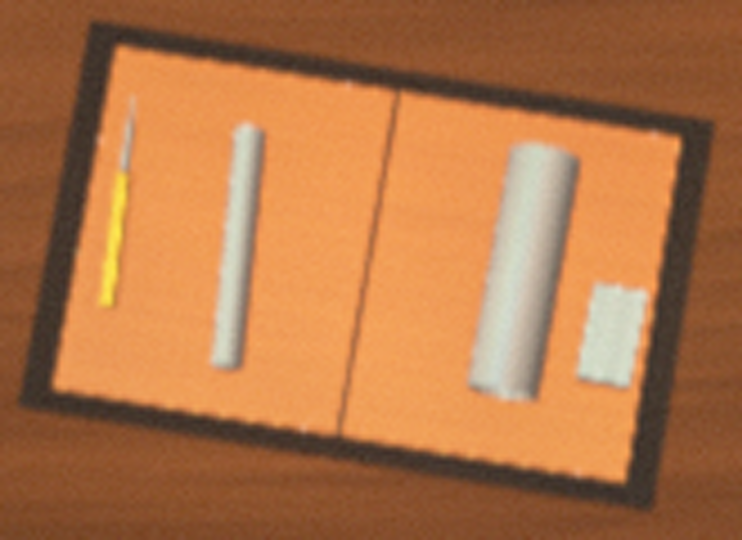

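Crop: the target is the thick grey tube (left edge bottom 470,390, right edge top 578,155). The line runs from (398,92) to (340,437). Its geometry fits: 150 mm long, 41 mm wide, about 98 mm from the line, and 0.6° off parallel. Next I work out the approach.

```bash
cat > go.py <<'E'
from m import *
from scipy.spatial.transform import Rotation as Ro
def R():
    s=r.get_state(); return Ro.from_euler('xyz',s['eef_rot'],degrees=True).as_matrix(),np.array(s['tcp_pos']),s
def plan(target,diraxis):
    """rotvec (tool) and shift (in tool axes, present) to reach target with tool x down, y along diraxis"""
    M,p,s=R(); u=np.array([np.cos(np.radians(diraxis)),np.sin(np.radians(diraxis)),0])
    x=np.array([0,0,-1.]); 
    for sg in(1,-1):
        y=sg*u; T=np.column_stack([x,y,np.cross(x,y)])
        print(sg,"turn rad(tool)",Ro.from_matrix(M.T@T).as_rotvec().round(4),"shift cm now-axes",(M.T@(target-p)*100).round(2),"final-axes",(T.T@(target-p)*100).round(2))
    print("tool axes\n",M.round(3),"tcp",p.round(4),"F",np.round(s['contact_force'],1),"t",s['time_s'],"w",round(s['gripper_width'],4),"j",np.round(s['joints'],1))
E
python3 - <<'E'
from go import *
plan(np.array([.5625,.0113,.227]),169.3)
E
```

```text
1 turn rad(tool) [-1.0703e+00  1.0000e-04 -2.0000e-04] shift cm now-axes [-5.000e-02  5.121e+01  5.385e+01] final-axes [-6.000e-02 -2.267e+01  7.077e+01]
-1 turn rad(tool) [ 2.0713e+00 -3.0000e-04 -2.0000e-04] shift cm now-axes [-5.000e-02  5.121e+01  5.385e+01] final-axes [-6.000e-02  2.267e+01 -7.077e+01]
tool axes
 [[-0.    -0.309  0.951]
 [ 0.     0.951  0.309]
 [-1.     0.    -0.   ]] tcp [ 0.2083 -0.642   0.2264] F [0.3 0.  0.6] t 0.4 w 0.0874 j [-55.5  20.6   0.7  -0.  -70.1 -16.5]
```

```bash
python3 -m creep '[[0,0,0,0,3.4,3.6,100],[0,0,0,0,3.4,3.6,100],[0,0,0,0,3.4,3.6,100],[0,0,0,0,3.4,3.6,100],[0,0,0,0,3.4,3.6,100],[0,0,0,0,3.4,3.6,100],[0,0,0,0,3.4,3.6,100]]'
python3 -m creep '[[0,0,0,0,3.4,3.6,100],[0,0,0,0,3.4,3.6,100],[0,0,0,0,3.4,3.6,100],[0,0,0,0,3.4,3.6,100],[0,0,0,0,3.4,3.6,100],[0,0,0,0,3.4,3.6,100],[0,0,0,0,3.4,3.6,100],[0,0,0,0,3.4,3.6,100]]'
python3 -m creep '[[-0.134,0,0,0,0,0,100],[-0.134,0,0,0,0,0,100],[-0.134,0,0,0,0,0,100],[-0.134,0,0,0,0,0,100],[-0.134,0,0,0,0,0,100],[-0.134,0,0,0,0,0,100],[-0.134,0,0,0,0,0,100],[-0.134,0,0,0,0,0,100]]'
python3 - <<'E'
from go import *
plan(np.array([.5625,.0113,.227]),169.04)
C=cam("wrist"); a,d=r.capture("wrist"); np.savez("s1.npz",a=a,d=d,W=C[3]); cv2.imwrite("pics/w1.png",a)
P=cloud("wrist",d,C); rc,c,ang,zt,N,m=fit_bar(P,c0=(.5625,.0113)); print(rc,c,ang,zt,N)
E
```

```text
time_s: 1.1
tcp_pos: [0.3751, -0.3361, 0.2269]
eef_rot: [-40.4, 89.9, -22.5]
contact_force: [2.5, 0.4, -0.1]
gripper_width: 0.0876
time_s: 1.9
tcp_pos: [0.5652, 0.0119, 0.227]
eef_rot: [-0.8, 90.0, 17.2]
contact_force: [0.8, -1.0, 1.5]
gripper_width: 0.0879
time_s: 2.7
tcp_pos: [0.5645, 0.0097, 0.2267]
eef_rot: [-45.4, 90.0, 34.3]
contact_force: [0.3, 0.5, -0.3]
gripper_width: 0.0875
1 turn rad(tool) [0.0118 0.0001 0.0001] shift cm now-axes [-0.03  0.22  0.12] final-axes [-0.03  0.23  0.11]
-1 turn rad(tool) [-3.1298e+00 -2.0000e-04  2.0000e-04] shift cm now-axes [-0.03  0.22  0.12] final-axes [-0.03 -0.23 -0.11]
tool axes
 [[ 0.    -0.984  0.179]
 [ 0.     0.179  0.984]
 [-1.    -0.     0.   ]] tcp [0.5645 0.0097 0.2267] F [ 0.3  0.5 -0.3] t 2.7 w 0.0875 j [ 20.8  10.2 -13.5  -0.  -66.3 -31.1]
((559.9403686523438, 12.776586532592773), (40.483943939208984, 149.79574584960938), 78.80276489257812) [0.55955175 0.01062207] 168.78150878891003 0.05254171028536769 5105
```

View pics/w1.png

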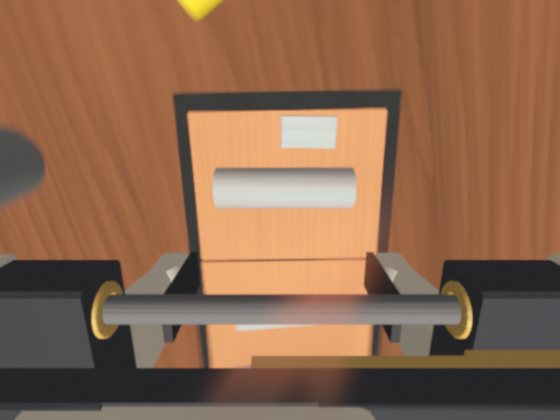

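```bash
cat > rel.py <<'E'
from go import *
def line_fit(a,C,bar,v0=None,exp=8):
    """dark thin line in copper near expected pixel rows; returns world pts fit at z=.005"""
    g=a.astype(float).sum(-1); pts=[]
    for u in range(*exp[0]):
        col=g[exp[1][0]:exp[1][1],u]; base=np.median(col); w=np.clip(base-col-40,0,None)
        if w.max()>40: pts.append(pix2plane("wrist",u,exp[1][0]+(w*np.arange(len(w))).sum()/w.sum(),.005,C))
    p=np.array(pts); o=np.median(p,0); k=np.polyfit(p[:,0],p[:,1],1); res=p[:,1]-np.polyval(k,p[:,0]); ok=abs(res)<.002
    k=np.polyfit(p[ok,0],p[ok,1],1); return k,ok.sum(),np.std(res[ok]),p[ok]
def report(k,rc,ang):
    c=np.array(rc[0])/1000; u=np.array([np.cos(np.radians(ang)),np.sin(np.radians(ang))])
    n=np.array([-k[0],1])/np.hypot(k[0],1)
    for e in(0,.075,-.075):
        q=c+e*u; print("end" if e else "mid",q.round(4),"dist to line mm",round(1000*(n@q-k[1]*n[1]),2))
    print("line angle",np.degrees(np.arctan(k[0]))%180,"bar",ang)
E
python3 - <<'E'
from rel import *
s=np.load("s1.npz"); f,cx,cy,_=cam("wrist"); C=(f,cx,cy,s["W"]); P=cloud("wrist",s["d"],C)
k,n,sd,p=line_fit(s["a"],C,None,exp=((215,350),(245,275))); print(k,n,sd)
rc,c,ang,zt,N,m=fit_bar(P,c0=(.56,.0113)); report(k,rc,ang)
# axis from cylinder fit
from scipy.optimize import least_squares
q=P[m]; 
def fr(x): # offset axis pt (0,y0), slope, radius fixed
    u=np.array([np.cos(x[1]),np.sin(x[1])]); nn=np.array([-u[1],u[0]]); h=(q[:,:2]-c)@nn-x[0]; return np.hypot(h,q[:,2]-x[2])-.0225
o=least_squares(fr,[0,np.radians(ang),.0275],loss='soft_l1',f_scale=.001); x=o.x; print("cyl off mm",x[0]*1000,np.degrees(x[1]),"axis z",x[2])
u=np.array([np.cos(x[1]),np.sin(x[1])]); nn=np.array([-u[1],u[0]]); c2=c+nn*x[0]; report(k,(c2*1000,),np.degrees(x[1]))
E
```

```text
[-0.16519228  0.20514325] 135 5.8792906005966934e-05
mid [0.5599 0.0128] dist to line mm -98.53
end [0.4864 0.0274] dist to line mm -96.13
end [ 0.6335 -0.0018] dist to line mm -100.94
line angle 170.61989054421295 bar 168.78150878891003
cyl off mm -2.509934066639246 168.873704159925 axis z 0.02803020449549029
mid [0.56   0.0131] dist to line mm -98.21
end [0.4864 0.0276] dist to line mm -95.93
end [ 0.6336 -0.0014] dist to line mm -100.5
line angle 170.61989054421295 bar 168.873704159925
```

```bash
python3 -m creep '[[0.012,0,0,0,0.3,-0.7,100],[0,0,0,4.5,0,0,100],[0,0,0,4.5,0,0,100],[0,0,0,4,0,0,100],[0,0,0,2.5,0,0,100],[0,0,0,1.2,0,0,100],[0,0,0,0.5,0,0,100],[0,0,0,0,0,0,100]]'
python3 -m creep '[[0,0,0,0.2,0,0,100],[0,0,0,0.1,0,0,100],[0,0,0,0,0,0,100]]'
python3 -m creep '[[0,0,0,0.1,0,0,100],[0,0,0,0,0,0,100]]'
```

```text
time_s: 3.55
tcp_pos: [0.5607, 0.0034, 0.0549]
eef_rot: [-89.4, 90.0, -10.7]
contact_force: [0.4, -0.1, 0.3]
gripper_width: 0.0878
time_s: 3.85
tcp_pos: [0.5607, 0.0036, 0.0523]
eef_rot: [-58.6, 89.9, 20.1]
contact_force: [0.1, 0.3, -0.5]
gripper_width: 0.088
time_s: 4.05
tcp_pos: [0.5604, 0.0035, 0.0508]
eef_rot: [-56.0, 90.0, 22.7]
contact_force: [0.4, -0.7, -0.4]
gripper_width: 0.0877
```

```bash
python3 -m creep '[[0,0,0,0.1,0,0,100],[0,0,0,0,0,0,100]]'
python3 -m creep '[[0,0,0,0.05,0,0,100],[0,0,0,0,0,0,100]]'
```

```text
time_s: 4.25
tcp_pos: [0.5605, 0.0034, 0.0501]
eef_rot: [-88.4, 90.0, -9.7]
contact_force: [-1.2, 0.1, 6.0]
gripper_width: 0.0876
time_s: 4.45
tcp_pos: [0.5606, 0.0034, 0.05]
eef_rot: [-84.0, 90.0, -5.2]
contact_force: [-2.7, 0.4, 9.7]
gripper_width: 0.0879
```

```bash
python3 -m creep '[[0,0,0,0.05,0,0.4,100],[0,0,0,0,0,0.6,100],[0,0,0,0,0,0.6,100],[0,0,0,0,0,0.6,100],[0,0,0,0,0,0.6,100],[0,0,0,0,0,0.3,100],[0,0,0,0,0,0,100]]'
python3 - <<'E'
from rel import *
C=cam("wrist"); a,d=r.capture("wrist"); np.savez("s2.npz",a=a,d=d,W=C[3]); cv2.imwrite("pics/w2.png",a)
E
```

```text
time_s: 5.15
tcp_pos: [0.5666, 0.0343, 0.0499]
eef_rot: [-76.7, 90.0, 2.1]
contact_force: [-4.8, 1.2, 12.9]
gripper_width: 0.0878
```

View pics/w2.png

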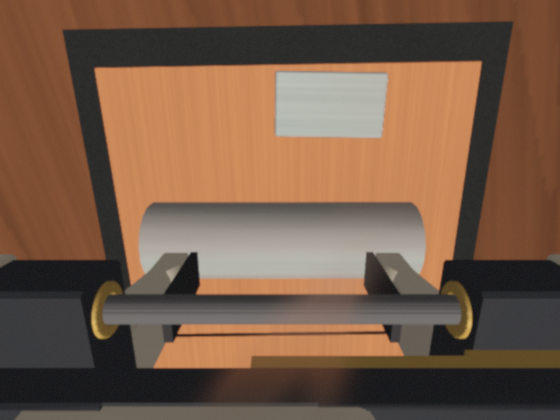

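Stroke 1 worked: contact held at 13 N. The bar is at rows 205–278 under the fingertips and the line is at row 334. I'll repeat the strokes.

```bash
for i in 1; do python3 -m creep '[[0,0,0,-0.8,0,0,100],[0,0,0,0,0,-1.6,100],[0,0,0,0.8,0,0,100],[0,0,0,0,0,0,100],[0,0,0,0,0,0.4,100],[0,0,0,0,0,0.7,100],[0,0,0,0,0,0.7,100],[0,0,0,0,0,0.7,100]]'; python3 -m creep '[[0,0,0,0,0,0.5,100],[0,0,0,0,0,0.2,100],[0,0,0,0,0,0,100]]'; done
python3 -m creep '[[0,0,0,-0.8,0,0,100],[0,0,0,0,0,-1.6,100],[0,0,0,0.8,0,0,100],[0,0,0,0,0,0,100],[0,0,0,0,0,0.4,100],[0,0,0,0,0,0.7,100],[0,0,0,0,0,0.7,100],[0,0,0,0,0,0.7,100]]'; python3 -m creep '[[0,0,0,0,0,0.5,100],[0,0,0,0,0,0.2,100],[0,0,0,0,0,0,100],[0,0,0,-4,0,0,100],[0,0,0,-5,0,0,100],[0,0,0,-5,0,0,100],[0,0,0,0,0,0,100],[0,0,0,0,0,0,100]]'
cat > meas.py <<'E'
import sys
from rel import *
from scipy.optimize import least_squares
tag=sys.argv[1]; g=eval(sys.argv[2])
C=cam("wrist"); a,d=r.capture("wrist"); np.savez(f"s{tag}.npz",a=a,d=d,W=C[3]); cv2.imwrite(f"pics/w{tag}.png",a)
P=cloud("wrist",d,C); rc,c,ang,zt,N,m=fit_bar(P,c0=g); q=P[m]; print(rc,zt,N)
def fr(x):
    nn=np.array([-np.sin(x[1]),np.cos(x[1])]); return np.hypot((q[:,:2]-c)@nn-x[0],q[:,2]-x[2])-.0225
x=least_squares(fr,[0,np.radians(ang),.0275],loss='soft_l1',f_scale=.001).x
nn=np.array([-np.sin(x[1]),np.cos(x[1])]); u=np.array([nn[1],-nn[0]]); t=(np.array(rc[0])/1000-c)@u
c2=c+nn*x[0]+t*u; print("cyl mid",c2.round(4),"ang",np.degrees(x[1]).round(2),"axis z",x[2].round(4))
M,p,s=R(); print("TCP",p.round(4),"F",np.round(s['contact_force'],1),"mid-TCP in tool cm",(M.T@(np.r_[c2,.05]-p)*100).round(2))
E
python3 meas.py 3 "(.573,.065)"
```

```text
time_s: 6.0
tcp_pos: [0.5685, 0.0424, 0.0499]
eef_rot: [-88.6, 89.9, -9.9]
contact_force: [-5.9, 0.3, 18.3]
gripper_width: 0.0878
time_s: 6.3
tcp_pos: [0.5699, 0.0496, 0.0499]
eef_rot: [-77.0, 89.9, 1.8]
contact_force: [-4.7, 1.6, 17.6]
gripper_width: 0.0875
time_s: 7.1
tcp_pos: [0.5713, 0.0579, 0.0498]
eef_rot: [-103.3, 90.0, -24.6]
contact_force: [-6.6, 0.3, 21.8]
gripper_width: 0.0875
time_s: 7.9
tcp_pos: [0.5729, 0.065, 0.1891]
eef_rot: [-40.8, 89.9, 37.9]
contact_force: [-0.2, 0.1, -0.9]
gripper_width: 0.0876
((569.3233642578125, 60.452911376953125), (40.82194519042969, 150.00772094726562), 78.70072937011719) 0.05269972637501075 6405
cyl mid [0.5693 0.0606] ang 168.87 axis z 0.0281
TCP [0.5721 0.0648 0.1877] F [-0.6  0.2 -0.2] mid-TCP in tool cm [13.77  0.17 -0.47]
```

View pics/w3.png

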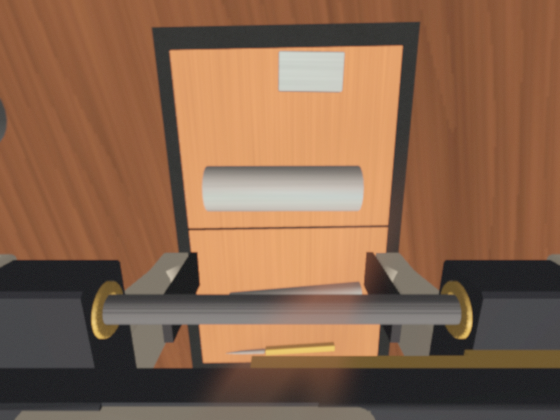

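```bash
cat > ln.py <<'E'
import sys
from rel import *
tag=sys.argv[1]; ex=eval(sys.argv[2]); c=np.array(eval(sys.argv[3])); ang=float(sys.argv[4])
s=np.load(f"s{tag}.npz"); f,cx,cy,_=cam("wrist"); C=(f,cx,cy,s["W"])
k,n,sd,p=line_fit(s["a"],C,None,exp=ex); print(k,n,sd); report(k,(c*1000,),ang)
E
python3 ln.py 3 "((200,380),(219,240))" "(.5693,.0606)" 168.87
python3 - <<'E'
# same from the first top view: line pixels rows 118..190, and copper heading there
from rel import *
s=np.load("s0.npz"); C=cam("top"); g=s["a"].astype(float).sum(-1); pts=[]
for v in range(120,188):
    u0=248.5-(v-115.5)*58/345; lo=int(u0)-5; w=g[v,lo:lo+11]; w=np.clip(np.median(w)-w-30,0,None)
    if w.max()>40: pts.append(pix2plane("top",lo+(w*np.arange(11)).sum()/w.sum(),v,.005,C))
p=np.array(pts); k=np.polyfit(p[:,0],p[:,1],1); print(len(p),np.std(p[:,1]-np.polyval(k,p[:,0])),k); report(k,((562.6,11.3),),169.04)
E
```

```text
[-0.18237473  0.21453151] 180 5.9811316593945464e-05
mid [0.5693 0.0606] dist to line mm -49.29
end [0.4957 0.0751] dist to line mm -48.25
end [0.6429 0.0461] dist to line mm -50.33
line angle 169.66428910057843 bar 168.87
68 0.0001307855998758318 [-0.18208449  0.21417684]
mid [0.5626 0.0113] dist to line mm -98.81
end [0.489  0.0256] dist to line mm -97.97
end [ 0.6362 -0.003 ] dist to line mm -99.65
line angle 169.6803839194068 bar 169.04
```

```bash
python3 -m creep '[[0,0,0,4.5,0.2,-1.3,100],[0,0,0,4.5,0,0,100],[0,0,0,3.5,0,0,100],[0,0,0,1.2,0,0,100],[0,0,0,0.2,0,0,100],[0,0,0,0,0,0,100]]'
python3 -m creep '[[0,0,0,0,0,0.4,100],[0,0,0,0,0,0.7,100],[0,0,0,0,0,0.7,100],[0,0,0,0,0,0.7,100],[0,0,0,0,0,0.5,100],[0,0,0,0,0,0.2,100],[0,0,0,0,0,0,100]]'
python3 -m creep '[[0,0,0,-0.8,0,0,100],[0,0,0,0,0,-1.6,100],[0,0,0,0.8,0,0,100],[0,0,0,0,0,0,100],[0,0,0,0,0,0.4,100],[0,0,0,0,0,0.7,100],[0,0,0,0,0,0.7,100],[0,0,0,0,0,0.7,100]]'; python3 -m creep '[[0,0,0,0,0,0.5,100],[0,0,0,0,0,0.2,100],[0,0,0,0,0,0,100],[0,0,0,-4,0,0,100],[0,0,0,-5,0,0,100],[0,0,0,-5,0,0,100],[0,0,0,0,0,0,100],[0,0,0,0,0,0,100]]'
python3 meas.py 4 "(.575,.093)"
```

```text
time_s: 8.55
tcp_pos: [0.5649, 0.0517, 0.0498]
eef_rot: [122.1, 89.6, -159.2]
contact_force: [-13.1, 1.8, 17.7]
gripper_width: 0.0877
time_s: 9.25
tcp_pos: [0.5722, 0.084, 0.0499]
eef_rot: [119.9, 89.8, -161.3]
contact_force: [-11.0, 2.9, 16.6]
gripper_width: 0.0873
time_s: 10.05
tcp_pos: [0.5763, 0.0928, 0.05]
eef_rot: [-140.6, 90.0, -61.9]
contact_force: [-3.8, 0.5, 12.4]
gripper_width: 0.0877
time_s: 10.85
tcp_pos: [0.5779, 0.0998, 0.1903]
eef_rot: [-43.6, 89.9, 35.1]
contact_force: [0.1, -0.1, -1.3]
gripper_width: 0.0872
((576.9056396484375, 92.10770416259766), (40.555450439453125, 149.4777374267578), 78.67777252197266) 0.05308539383341088 6421
cyl mid [0.577  0.0927] ang 168.86 axis z 0.028
TCP [0.5771 0.0995 0.1888] F [ 0.4  0.5 -0.3] mid-TCP in tool cm [13.88 -0.14 -0.67]
```

```bash
python3 -m creep '[[0,0,0,0,-0.1,-1.45,100],[0,0,0,4.5,0,0,100],[0,0,0,4.5,0,0,100],[0,0,0,3.4,0,0,100],[0,0,0,1,0,0,100],[0,0,0,0,0,0,100],[0,0,0,0.6,0,0,100],[0,0,0,0,0,0,100]]'
python3 -m creep '[[0,0,0,0,0,0.4,100],[0,0,0,0,0,0.7,100],[0,0,0,0,0,0.7,100],[0,0,0,0,0,0.7,100],[0,0,0,0,0,0.5,100],[0,0,0,0,0,0.17,100],[0,0,0,0,0,0,100]]'
python3 -m creep '[[0,0,0,-4,0,0,100],[0,0,0,-5,0,0,100],[0,0,0,-5,0,0,100],[0,0,0,0,0,0,100],[0,0,0,0,0,0,100],[0,0,0,0,0,0,100]]'
python3 meas.py 5 "(.58,.108)"
```

```text
time_s: 11.7
tcp_pos: [0.5768, 0.0858, 0.0507]
eef_rot: [-58.9, 89.9, 19.8]
contact_force: [0.1, -0.1, -0.6]
gripper_width: 0.088
time_s: 12.4
tcp_pos: [0.5818, 0.1169, 0.0494]
eef_rot: [128.2, 90.0, -153.1]
contact_force: [0.5, 0.4, -0.6]
gripper_width: 0.0875
time_s: 13.0
tcp_pos: [0.5811, 0.1162, 0.1887]
eef_rot: [112.9, 89.9, -168.4]
contact_force: [0.2, 0.2, -0.0]
gripper_width: 0.0876
((577.133544921875, 92.94068908691406), (40.96923065185547, 150.0673828125), 79.12010955810547) 0.05265962581997874 6763
cyl mid [0.5772 0.0931] ang 168.89 axis z 0.028
TCP [0.581  0.1162 0.1883] F [ 0.4 -0.6  0.4] mid-TCP in tool cm [13.83 -0.1  -2.33]
```

View pics/w5.png

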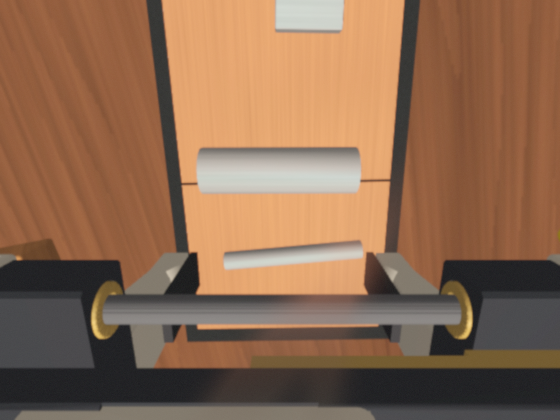

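The press was too light, so the bar moved only 0.4 mm. The bar is at rows 148–192 and the line stubs show at (190,184) and (375,181). I'll refine the line from the stubs and repeat the stroke with a check on the contact force.

```bash
cat > stub.py <<'E'
import sys
from rel import *
tag,row=sys.argv[1],int(sys.argv[2]); c=np.array(eval(sys.argv[3])); ang=float(sys.argv[4])
s=np.load(f"s{tag}.npz"); f,cx,cy,_=cam("wrist"); C=(f,cx,cy,s["W"]); pp=[]
for ex in eval(sys.argv[5]):
    k,n,sd,p=line_fit(s["a"],C,None,exp=(ex,(row-10,row+10))); print(n,sd,p.mean(0).round(4)); pp.append(p)
p=np.vstack(pp); k=np.polyfit(p[:,0],p[:,1],1); print(k); report(k,(c*1000,),ang)
E
python3 stub.py 5 182 "(.5772,.0931)" 168.89 "((184,196),(363,386))"
python3 -m creep '[[0,0,0,0,-0.1,-3.15,100],[0,0,0,4.5,0,0,100],[0,0,0,4.5,0,0,100],[0,0,0,3.4,0,0,100],[0,0,0,1,0,0,100],[0,0,0,0,0,0,100],[0,0,0,0.6,0,0,100],[0,0,0,0,0,0,100]]'
python3 -m creep '[[0,0,0,0.1,0,0,100],[0,0,0,0,0,0,100]]'
```

```text
12 1.0589886639459616e-05 [0.6731 0.092  0.005 ]
23 3.260883810833069e-05 [0.4812 0.1268 0.005 ]
[-0.18146027  0.21413373]
mid [0.5772 0.0931] dist to line mm -16.03
end [0.5036 0.1076] dist to line mm -14.95
end [0.6508 0.0786] dist to line mm -17.11
line angle 169.71500564691584 bar 168.89
time_s: 13.85
tcp_pos: [0.5778, 0.086, 0.0507]
eef_rot: [-58.5, 89.9, 20.2]
contact_force: [0.3, 0.2, -0.0]
gripper_width: 0.0874
time_s: 14.05
tcp_pos: [0.5776, 0.0859, 0.0502]
eef_rot: [-57.6, 89.9, 21.1]
contact_force: [-0.5, -0.4, 4.1]
gripper_width: 0.0879
```

```bash
python3 -m creep '[[0,0,0,0.12,0,0,100],[0,0,0,0,0,0,100]]'
python3 -m creep '[[0,0,0,0,0,0.4,100],[0,0,0,0,0,0.7,100],[0,0,0,0,0,0.7,100],[0,0,0,0,0,0.7,100],[0,0,0,0,0,0.5,100],[0,0,0,0,0,0.15,100],[0,0,0,0,0,0,100]]'
python3 -m creep '[[0,0,0,-4,0,0,100],[0,0,0,-5,0,0,100],[0,0,0,-5,0,0,100],[0,0,0,0,0,0,100],[0,0,0,0,0,0,100],[0,0,0,0,0,0,100]]'
python3 meas.py 6 "(.58,.108)"
```

```text
time_s: 14.25
tcp_pos: [0.5777, 0.086, 0.05]
eef_rot: [-60.5, 89.8, 18.2]
contact_force: [-3.6, 0.8, 12.7]
gripper_width: 0.0879
time_s: 14.95
tcp_pos: [0.5839, 0.1174, 0.0498]
eef_rot: [-54.4, 89.8, 24.4]
contact_force: [-3.2, 1.2, 11.9]
gripper_width: 0.0877
time_s: 15.55
tcp_pos: [0.5822, 0.1162, 0.1871]
eef_rot: [80.2, 90.0, 158.9]
contact_force: [-0.5, -0.1, -0.7]
gripper_width: 0.0879
((579.852783203125, 107.38823699951172), (41.03470230102539, 150.0568084716797), 78.69087219238281) 0.05270645779769645 6616
cyl mid [0.58  0.108] ang 168.86 axis z 0.028
TCP [0.5821 0.1161 0.1866] F [ 0.8 -0.3 -0.9] mid-TCP in tool cm [13.66  0.03 -0.82]
```

View pics/w6.png

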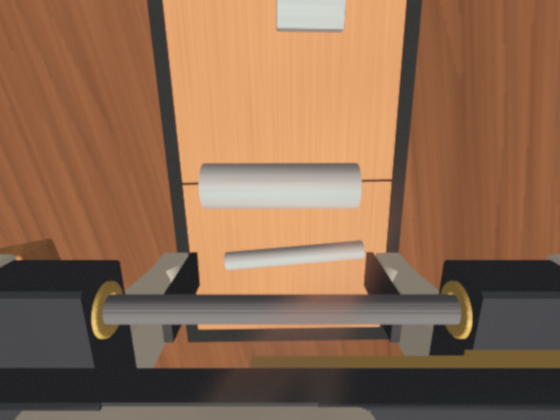

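The bar is at rows 164–208 and the line stubs are at (190,184) and (377,181), so it is nearly on the line. I'll back the hand off and cross-check with the fixed cameras.

```bash
python3 stub.py 6 182 "(.58,.108)" 168.87 "((184,197),(364,388))"
python3 -m creep '[[0,0,0,-4,0,-3,100],[0,0,0,0,0,-5,100],[0,0,0,0,0,-5,100],[0,0,0,0,0,-5,100],[0,0,0,0,0,-5,100],[0,0,0,0,0,-5,100],[0,0,0,0,0,0,100]]'
cat > fx.py <<'E'
import sys
from rel import *
tag=sys.argv[1]
from scipy.optimize import least_squares
k=np.array([-.18185,.21415]); c0=np.array([.579,.109])
for n in("top","scene"):
    C=cam(n); a,d=r.capture(n); cv2.imwrite(f"pics/{n}{tag}.png",a); P=cloud(n,d,C)
    # several stacked depth frames to cut noise
    try: rc,c,ang,zt,N,m=fit_bar(P,c0=c0); 
    except Exception as e: print(n,e); continue
    q=P[m]
    def fr(x):
        nn=np.array([-np.sin(x[1]),np.cos(x[1])]); return np.hypot((q[:,:2]-c)@nn-x[0],q[:,2]-x[2])-.0225
    x=least_squares(fr,[0,np.radians(ang),.0275],loss='soft_l1',f_scale=.001).x
    c2=c+x[0]*np.array([-np.sin(x[1]),np.cos(x[1])]); print(n,rc,N,"cyl",c2.round(4),np.degrees(x[1]).round(2),x[2].round(4)); report(k,(c2*1000,),np.degrees(x[1]))
    if n=="top": cv2.imwrite(f"pics/tc{tag}.png",cv2.resize(a[95:215,160:325],None,fx=4.5,fy=4.5,interpolation=cv2.INTER_CUBIC))
E
python3 fx.py 7
```

```text
13 1.642624888824558e-05 [0.6733 0.0919 0.005 ]
24 3.266870264298317e-05 [0.4813 0.1268 0.005 ]
[-0.18175638  0.21423962]
mid [0.58  0.108] dist to line mm -0.81
end [0.5064 0.1225] dist to line mm 0.28
end [0.6536 0.0935] dist to line mm -1.89
line angle 169.6985813099439 bar 168.87
time_s: 16.3
tcp_pos: [0.5258, -0.1627, 0.226]
eef_rot: [111.5, 89.8, -170.1]
contact_force: [-0.2, 0.7, 0.4]
gripper_width: 0.0877
top attempt to get argmax of an empty sequence
scene ((580.4049072265625, 104.54420471191406), (42.49586868286133, 149.48651123046875), 77.85496520996094) 599 cyl [0.5828 0.1048] 168.92 0.0288
mid [0.5828 0.1048] dist to line mm -3.27
end [0.5092 0.1193] dist to line mm -2.25
end [0.6564 0.0904] dist to line mm -4.28
line angle 169.69338883110785 bar 168.91709862444355
```

The fixed top view is blocked by the arm. The scene camera has a calibration offset (it read the bar about 4 mm low in y at the start), so it agrees after correction. The wrist camera gives +0.3 mm and −1.9 mm at the ends. I'll make one small 0.8 mm correcting roll.

```bash
python3 -m creep '[[0,0,0,0,0,4.6,100],[0,0,0,0,0,4.6,100],[0,0,0,0,0,4.6,100],[0,0,0,0,0,4.6,100],[0,0,0,0,0,4.6,100],[0,0,0,0,0,4.2,100],[0,0,0,0,0,0,100],[0,0,0,0,0,0,100]]'
python3 -m creep '[[0,0,0,4.5,0,0,100],[0,0,0,4.5,0,0,100],[0,0,0,4.5,0,0,100],[0,0,0,2.4,0,0,100],[0,0,0,1,0,0,100],[0,0,0,0.6,0,0,100],[0,0,0,0,0,0,100],[0,0,0,0,0,0,100]]'
python3 -m creep '[[0,0,0,0.1,0,0,100],[0,0,0,0,0,0,100]]'
```

```text
time_s: 17.2
tcp_pos: [0.5807, 0.1109, 0.2262]
eef_rot: [125.4, 89.9, -155.7]
contact_force: [0.4, -0.3, -0.4]
gripper_width: 0.0874
time_s: 18.0
tcp_pos: [0.5822, 0.1089, 0.0538]
eef_rot: [-56.2, 89.9, 22.5]
contact_force: [-0.2, 0.1, -0.2]
gripper_width: 0.0877
time_s: 18.2
tcp_pos: [0.5817, 0.1088, 0.0523]
eef_rot: [-50.7, 89.9, 28.0]
contact_force: [-0.1, -0.4, -0.7]
gripper_width: 0.0872
```

```bash
python3 -m creep '[[0,0,0,0.15,0,0,100],[0,0,0,0.1,0,0,100],[0,0,0,0,0,0,100]]'
python3 -m creep '[[0,0,0,0.12,0,0,100],[0,0,0,0,0,0,100]]'
```

```text
time_s: 18.5
tcp_pos: [0.5817, 0.1087, 0.0501]
eef_rot: [-66.8, 89.9, 11.9]
contact_force: [-3.3, 1.8, 9.5]
gripper_width: 0.0877
time_s: 18.7
tcp_pos: [0.5818, 0.1089, 0.0499]
eef_rot: [-66.5, 89.9, 12.2]
contact_force: [-6.3, 0.6, 18.4]
gripper_width: 0.0874
```

```bash
python3 -m creep '[[0,0,0,0,0,0.08,100],[0,0,0,0,0,0.09,100],[0,0,0,0,0,0,100],[0,0,0,0,0,0,100],[0,0,0,-4,0,0,100],[0,0,0,-5,0,0,100],[0,0,0,-5,0,0,100],[0,0,0,0,0,0,100]]'
python3 -m creep '[[0,0,0,0,0,0,100],[0,0,0,0,0,0,100]]'
python3 meas.py 8 "(.58,.108)"; python3 stub.py 8 182 "(.58,.1088)" 168.87 "((184,197),(364,388))"
```

```text
time_s: 19.5
tcp_pos: [0.5855, 0.1114, 0.1958]
eef_rot: [-60.0, 89.3, 18.8]
contact_force: [0.2, -0.1, -0.2]
gripper_width: 0.088
time_s: 19.7
tcp_pos: [0.5809, 0.1101, 0.1869]
eef_rot: [110.6, 89.9, -170.7]
contact_force: [0.1, -0.6, -0.2]
gripper_width: 0.0876
((580.0794677734375, 108.0704574584961), (40.85832595825195, 150.11752319335938), 78.67481994628906) 0.05259296588923151 6464
cyl mid [0.5801 0.1083] ang 168.85 axis z 0.028
TCP [0.5808 0.1099 0.1864] F [-0.5 -1.2 -0.6] mid-TCP in tool cm [ 1.364e+01  1.000e-02 -1.600e-01]
13 1.8949586444158894e-05 [0.6736 0.0919 0.005 ]
24 3.485527403575857e-05 [0.4807 0.1269 0.005 ]
[-0.18163038  0.21423644]
mid [0.58   0.1088] dist to line mm -0.09
end [0.5064 0.1233] dist to line mm 1.0
end [0.6536 0.0943] dist to line mm -1.18
line angle 169.70556962366624 bar 168.87
```

View pics/w8.png

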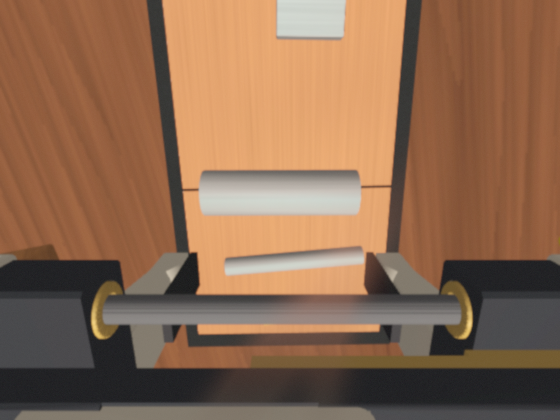

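Measured mid is −0.5 mm, with the ends at about +0.6 and −1.6 mm, so this is good. I'll take the hand away and hand in.

```bash
python3 -m creep '[[0,0,0,-4,0,0,100],[0,0,0,0,0,-5,100],[0,0,0,0,0,-5,100],[0,0,0,0,0,-5,100],[0,0,0,0,0,-5,100],[0,0,0,0,0,-5,100],[0,0,0,0,0,0,100],[0,0,0,0,0,0,100]]'
python3 -c "
from plant import r
print(r.get_state()['contact_force']); print(r.close_job())"
```

```text
time_s: 20.55
tcp_pos: [0.5318, -0.1362, 0.2264]
eef_rot: [104.2, 89.9, -177.3]
contact_force: [0.0, 0.6, -0.1]
gripper_width: 0.0877
[ 0.03530867  0.55359057 -0.12036684]
the job is handed in; nothing more can be done
None
```

The thick steel bar now lies along the bend line. I rolled it about 98 mm from above, with both open fingertips on its top. Then I took the hand away and handed the job in at about 20.6 s.

- **Strokes:** There were six full strokes and one small correcting roll, with 10–22 N downward on the bar. One extra pass came down too high and barely touched the bar (0.4 mm), so I repeated it with the contact force checked first. On one landing the fingertips pressed along the bar with up to 13 N; I saw no sign that it slid.
- **Last check (wrist camera):** The middle of the bar is about 0.5 mm short of the line, and its ends are about +0.6 mm and −1.6 mm off it. The bar is still about 0.8° off parallel, as it was at the start.
- **Checks that failed or disagreed:** The top camera was blocked by the arm, so it could not confirm the result. Before the last correction the scene camera read the bar 3.3 mm short of the line. It had already read about 4 mm low at the start, so I put this down to its calibration.
- **Other tools:** The thin bar and the bench block look unmoved in the last wrist picture. I did not look at the other tools again after the strokes.

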